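# Cover the key lockbox

### The arm

A 7-joint arm with a two-finger parallel gripper is mounted at the origin on the work surface. World frame = base frame: x ahead of the robot, y to its left, z up, the work surface at z = 0. Lengths are in m, angles in rad, forces in N, time in s.
With the tool pointing down it reaches from about 0.425 to 0.875 m from the base axis. Payload 4.7 kg.
Tool frame: the origin (TCP) lies on the mounting face of the last link; the fingertips stand 182 mm ahead of it and the grasp point (between the pads) lies 164 mm ahead of it (ctrl.finger_overhang is the distance from the TCP to the fingertips, in m); z points along the fingers, y is the line along which they close (so a half turn about z gives the same grasp; the last joint's range is limited). The gripper opens to 87 mm and grips with 3 to 60 N. Pads are 19 mm wide; open, the fingers measure 117 mm over their backs; the gripper's body (75 mm by 190 mm) begins 51 mm behind the grasp point.
Start: joints at [-1.318, 0.321, -0.07, 1.45, 0.023, 1.371, -0.057], TCP at [0.154, 0.632, 0.405] pointing down, gripper open.
Joint ranges: [-2.86, 2.86], [-0.3, 2.09], [-1.38, 1.24], [0.06, 2.45], [-1.56, 4.7], [0.09, 2.05], [-2.69, 2.69]. Speed limits (rad/s): [2.57, 2.57, 3.14, 3.14, 3.14, 3.14, 3.14].

### API

Orientations are given as a rotation vector (axis times angle).
In Python, from bench import ctrl gives the robot as it stands.
- The arm moves only by the shell command python3 -m jog 'ROWS' [FORCE]. ROWS is a JSON object of lists of equal length, an entry for each row: "translation": the shift along the tool's x, y, z as a fraction of full scale, a list of three; "yaw": the turn about the tool's z as a fraction of full scale; "jaw": the closure, from 0 (fully open) to 1 (shut). In form: {"translation": [[dx, dy, dz], ...], "yaw": [yaw, ...], "jaw": [jaw, ...]}. A call has 1 to 8 rows; each row is the pose to reach, as a shift and turn from the pose commanded when the call began, along the tool's axes at that moment, turning the shorter way round; what a row does not reach only later rows make up. Full scale, the value 1, is 0.2 m for a shift and 180 degrees for a turn. A row lasts 1/8 s, in which the tool goes at most 62.5 mm and 10.7 degrees, less where a joint would pass 70% of its speed; a pose out of reach is approached as far as the arm can. A call with a number of a shift or a turn outside -1 to 1 is refused whole. A call with a gripper value outside its range is refused whole. The fingers move at their own pace and stop on an object; FORCE is the grip in N (left out, the last holds). Time passes only in rows, so rows that repeat a pose let the fingers close. It gives the time, the measured TCP pose, the force, the opening and the grip force at its end, in the units of the state.
- ctrl.get_state(): the state, without advancing time (a new reading comes with each control period).
- ctrl.get_image(name): name is "side" or "top" or "wrist"; returns a dict with "pixels" (400x640x3 uint8, blue, green, red), "fx", "fy", "cx", "cy" (pixels), "R" (3x3) and "t" (3): a world point X has camera coordinates R X + t; the wrist camera has in their place "mount" (4x4, takes a point from camera to tool coordinates, whose origin is the TCP and whose axes are the flange's). Camera axes: x right, y down, z forward; pixel columns grow to the right and rows downward; lengths in m; the calibration is good to about 2 mm. A picture is of the moment at which its call begins: read the wrist's pose just before it. There is no depth.
- ctrl.close_job(): hands the job in; it is judged then, once.
Trained networks look in a picture, given as the dict that the camera call returned (one of the last four; its "shot" number tells which), for a name from the list of things; names that differ only in an ending like _2 or _b are one class to them, and where a whole thing is asked for, a point or a joint stands for the part that bears it (a point fixed in the world has none). Each returns a list of dicts, best first, with "p" (0 to 1); they miss things now and then, are a little off and sometimes report something else, mostly with a low value. They report only what shows in the picture. A call takes as long as a camera call. They do not tell look-alikes from the thing itself.
- ctrl.silhouettes(label, picture): "region" (400x640 bool, what is visible of it) and "at" ([column, row] in pixels, amid what is visible of it).
The state is a dict: "time": time; "joint_positions": joint angles; "qd": joint speeds; "joint_torque": joint torques, N m; "position": TCP position; "tool_rot": TCP orientation; "ft_force": force on the tool from outside, world axes, zero at the start; "torque": the same for the moment, N m; "grip_width": opening from 0.0 (shut) to 1.0 (fully open); "grip_force": force on a finger pad.
Only numpy, scipy, OpenCV 4.12 (cv2) and the standard library are available. Lean on these libraries where they do the work, as an engineer would, in place of code of your own. Each camera call takes 0.05 s, during which the arm holds its last target. There are 200 camera calls.

### The job

Put the loose rectangular steel lid on the open lockbox so that it sits fully home and level on the rim all round; either way round will do. Lower it into place gently rather than dropping it, let go of it, and leave the round tin and its round lid where they are.

Things in the scene. Friction and masses are not known exactly. Their poses are not given: they have to be found in the camera images.
- lid_grip (a point): Loose rectangular steel lid, right way up. Plate 108 (x) x 138 (y) x 4 mm; centred plug under it 60 (x) x 90 (y) x 10 mm deep, on which it lies. Dark pull on top: straight bar along y, 70 long, 14 wide, 14 high, on two end posts. This point: the bar's centre, over the lid's centre, 27 mm above the plate's top, 31 above its underside, 41 above the plug's underside. z up. About 0.35 kg.
- lockbox_rim (a point): Open steel lockbox fixed to the counter, open toggle latch on its front (-x) side; a key and token lie inside. Outside 88 (x) x 118 (y) x 60 mm high, walls 4, opening 80 (x) x 110 (y), 55 deep. This point: centre of the opening at rim height, z up. Seated, the lid's plug has 10 mm to spare on every side, its plate lies on the rim and its bar centre is 31 mm above this point.
- round_lid_grip (a point): Bystander: round steel lid of the tin, plate 100 mm in diameter and 4 mm thick, with a similar pull, 50 mm long. The point is the centre of its bar, 41 mm above the counter. Does not belong on the lockbox.
- tin: Bystander: open round steel tin, about 88 mm in diameter and 70 mm high, standing on the counter; origin at the centre of its underside. Stays open.
There are look-alikes about, which are no part of the job. Leave any red look-alike of the part that bears lid_grip alone.

How it is judged:
At the end, for the whole second after the job is handed in: The rectangular lid is seated on the lockbox: its plug in the opening (bar centre within 18 mm horizontally of the opening's centre, long sides within 17 degrees of parallel), its plate on the rim (bar centre 27 to 34 mm above the rim) and level within 3 degrees (horizontal distance between lid_grip and lockbox_rim below 0.018 m and z of lid_grip in the frame of lockbox_rim between 0.027 and 0.034 m and angle between lid_grip's own z axis and vertical below 0.05 rad and angle between the y axis of lid_grip and the y axis of lockbox_rim, either way round below 0.3 rad); the robot touches nothing.
It fails at once if the lid is let go more than 15 mm above its seat over the lockbox (horizontal distance between lid_grip and lockbox_rim below 0.06 m and z of lid_grip in the frame of lockbox_rim above 0.046 m and contact force between lid and the fingers below 0.02 N).
It fails at once if the round lid is moved more than 30 mm (distance of round_lid_grip from where it was at the start of the episode above 0.03 m).
It fails at once if the round tin is moved more than 30 mm (distance of tin from where it was at the start of the episode above 0.03 m).
It also fails if it takes over 38 s, if anything falls off the work surface, if the arm or the gripper's body presses on something with over 40 N, if the wrist force passes 120 N, or if a joint passes its speed limit or range.

## Working session

There is one attempt and no reset: what is moved stays moved. The work goes in short steps, Python scripts to look and compute and a shell command to move; the robot and the scene stay as the last step left them, time stands still between calls to the robot, and variables do not carry over. Pictures are saved under pics/ and viewed, at most 10 in all, crops included, and the job is handed in when it is done.

```bash
mkdir -p pics; python3 - <<'E'
from bench import ctrl
import cv2,numpy as np
s=ctrl.get_state();print(s['time'],s['position'],s['tool_rot'])
ims={}
for n in('top','side'):
    im=ctrl.get_image(n);ims[n]=im
    cv2.imwrite(f'pics/{n}0.png',im['pixels'])
    print(n,im['fx'],im['cx'],im['cy'],np.round(im['R'],3).tolist(),np.round(im['t'],3).tolist())
    for l in('lid_grip','lockbox_rim','round_lid_grip','tin'):
        try:
            for d in ctrl.silhouettes(l,im):print(n,l,round(d['p'],2),d['at'],d['region'].sum())
        except Exception as e:print(l,e)
E
```

```text
0.0 [0.15371364 0.6313568  0.40365639] [-3.74107453e-01 -3.11910401e+00  2.96828091e-03]
top 412.9196282949593 320.6823793125488 197.07904908413298 [[0.009, -0.999, -0.036], [-0.992, -0.004, -0.13], [0.129, 0.037, -0.991]] [0.001, 0.556, 0.844]
top lid_grip 0.9 [452.4, 301.0] 3545
top lid_grip 0.85 [447.9, 204.0] 3243
top lid_grip 0.84 [475.1, 116.1] 2916
top lockbox_rim 0.91 [309.3, 187.3] 2280
top round_lid_grip 0.57 [197.3, 215.5] 1625
top tin 0.97 [399.8, 89.3] 1657
side 407.4106661246561 321.362517477828 200.355879615984 [[0.786, -0.618, -0.021], [-0.385, -0.461, -0.799], [0.484, 0.636, -0.601]] [-0.43, 0.271, 0.764]
side lid_grip 0.61 [403.5, 286.5] 2608
side lid_grip 0.56 [328.2, 347.4] 3930
side lid_grip 0.55 [483.7, 259.9] 2336
side lockbox_rim 0.7 [325.2, 206.1] 2001
side round_lid_grip 0.9 [256.2, 176.2] 536
side tin 0.89 [437.0, 205.8] 1352
```

View pics/top0.png

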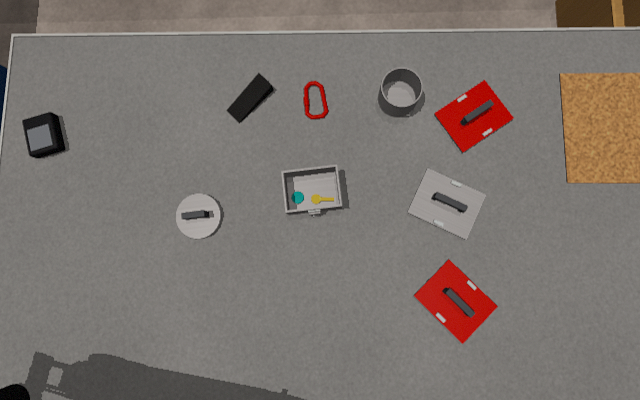

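View pics/side0.png

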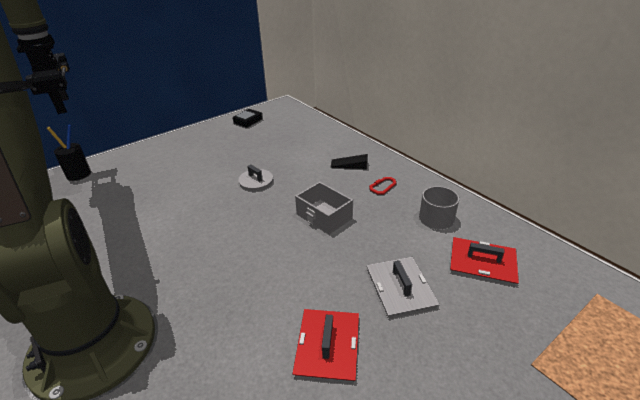

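The top view shows the candidates for the lid: grey rectangle (448,204), red look-alikes (475,116) and (455,301), and the round lid (198,215). By the description I choose the grey one; the lockbox is at (312,190). I'll check that in a close crop.

```bash
cat > h.py <<'E'
import numpy as np,cv2
from bench import ctrl
from scipy.spatial.transform import Rotation as Ro
def ray(im,px,z,st=None):
    if 'mount' in im:
        M=np.eye(4);M[:3,:3]=Ro.from_rotvec(st['tool_rot']).as_matrix();M[:3,3]=st['position']
        T=M@np.array(im['mount']);R=T[:3,:3];c=T[:3,3]
    else:
        R=np.array(im['R']).T;c=-R@np.array(im['t'])
    d=R@np.array([(px[0]-im['cx'])/im['fx'],(px[1]-im['cy'])/im['fy'],1])
    return c+d*(z-c[2])/d[2]
def tool(dw):   # world shift -> tool fraction
    s=ctrl.get_state();return Ro.from_rotvec(s['tool_rot']).inv().apply(dw)/0.2
E
python3 - <<'E'
from h import *
im=ctrl.get_image('top');P=im['pixels']
a=cv2.resize(P[155:250,400:500],None,fx=4,fy=4,interpolation=cv2.INTER_CUBIC)
b=cv2.resize(P[155:250,265:365],None,fx=4,fy=4,interpolation=cv2.INTER_CUBIC)
cv2.imwrite('pics/crop1.png',np.hstack([b,a]))
d=min(ctrl.silhouettes('lid_grip',im),key=lambda d:np.hypot(d['at'][0]-448,d['at'][1]-204))
pts=np.argwhere(d['region'])[:,::-1]
w=np.array([ray(im,p,.014)[:2] for p in pts],np.float32)
print(cv2.minAreaRect(w*1000), w.mean(0))
d=ctrl.silhouettes('lockbox_rim',im)[0]
pts=np.argwhere(d['region'])[:,::-1]
w=np.array([ray(im,p,.06)[:2] for p in pts],np.float32)
print(cv2.minAreaRect(w*1000))
print('bar',ray(im,(449.5,202),.041))
print('tin',ray(im,(402,80),.07))
s=ctrl.get_state();print(Ro.from_rotvec(s['tool_rot']).as_matrix().round(3))
E
```

```text
((545.8329467773438, -266.2823486328125), (138.60821533203125, 107.9074935913086), 65.22122192382812) [ 0.54552954 -0.26648024]
((564.42578125, 21.94890594482422), (102.50325012207031, 118.91996002197266), 6.105649471282959)
bar [ 0.54639896 -0.26546632  0.041     ]
tin [ 0.80187125 -0.16640355  0.07      ]
[[-0.972  0.237  0.   ]
 [ 0.237  0.972  0.   ]
 [-0.     0.    -1.   ]]
```

View pics/crop1.png

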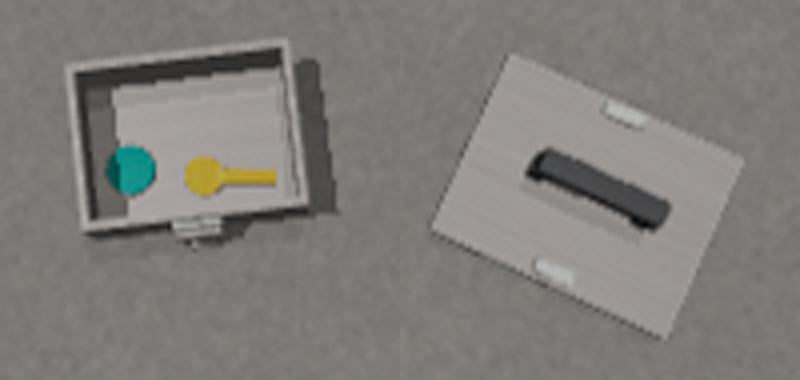

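The crop shows the rectangular grey steel lid with its dark pull at (449,202), and the open grey lockbox with key and token at about (312,190). The choice holds, so I'll set out.

```bash
python3 -m jog '{"translation":[[-0.16,-0.125,0],[-0.32,-0.25,0],[-0.48,-0.375,0],[-0.64,-0.5,0],[-0.8,-0.625,0],[-0.95,-0.75,0]],"yaw":[0.035,0.07,0.105,0.14,0.175,0.2],"jaw":[0,0,0,0,0,0]}' 20
python3 - <<'E'
from h import *
C=np.array([[67,66],[288,40],[308,207],[85,235]])/4
im=ctrl.get_image('top')
w=np.array([ray(im,p+[265,155],.06) for p in C]);print(w.round(4))
print('c',w.mean(0));e=(w[0]+w[3]-w[1]-w[2])[:2];print('yhead',np.degrees(np.arctan2(e[1],e[0])))
s=ctrl.get_state();print(s['time'],s['position'],Ro.from_rotvec(s['tool_rot']).as_matrix()[:2,:2].round(3))
print(tool(np.array([.54,-.266,.405])-s['position']))
E
```

```text
time: 1.4
position: [0.3039, 0.4395, 0.405]
tool_rot: [1.324, 2.849, 0.001]
ft_force: [0.2, 0.4, 0.2]
grip_width: 0.997
grip_force: 0.0
[[ 0.607   0.0857  0.06  ]
 [ 0.621  -0.03    0.06  ]
 [ 0.5333 -0.0406  0.06  ]
 [ 0.5182  0.0745  0.06  ]]
c [0.5698474  0.02242439 0.06      ]
yhead 97.1948260827971
1.45 [0.30820222 0.43490813 0.40512623] [[-0.637  0.771]
 [ 0.771  0.637]]
[-3.43926217 -1.34028504  0.01314136]
```

```bash
python3 -m jog '{"translation":[[-0.2,-0.05,0],[-0.4,-0.1,0],[-0.6,-0.15,0],[-0.8,-0.2,0],[-1,-0.25,0]],"yaw":[0.025,0.05,0.075,0.1,0.12],"jaw":[0,0,0,0,0]}'
python3 - <<'E'
from h import *
s=ctrl.get_state();print(s['time'],s['position'],Ro.from_rotvec(s['tool_rot']).as_matrix()[:2,:2].round(3))
print(tool(np.array([.54,-.266,.405])-s['position']))
E
```

```text
time: 2.08
position: [0.395, 0.2535, 0.4049]
tool_rot: [-1.836, -2.549, -0.001]
ft_force: [0.5, -0.3, -0.3]
grip_width: 1.005
grip_force: 0.0
2.075 [0.39501162 0.25351523 0.40490015] [[-0.317  0.948]
 [ 0.948  0.317]]
[-2.69342883e+00 -1.35578110e-01 -1.60337371e-03]
```

```bash
python3 -m jog '{"translation":[[-0.2,0.02,0],[-0.4,0.05,0],[-0.6,0.08,0],[-0.8,0.1,0],[-1,0.12,0]],"yaw":[0.025,0.05,0.075,0.1,0.12],"jaw":[0,0,0,0,0]}'
python3 - <<'E'
from h import *
s=ctrl.get_state();print(s['time'],s['position'],Ro.from_rotvec(s['tool_rot']).as_matrix()[:2,:2].round(3))
print(tool(np.array([.54,-.266,.405])-s['position']))
E
```

```text
time: 2.7
position: [0.4814, 0.0717, 0.4049]
tool_rot: [-2.281, -2.16, -0.001]
ft_force: [1.2, 0.4, 0.2]
grip_width: 1.001
grip_force: 0.0
2.7 [0.48135622 0.07174088 0.40494374] [[ 0.054  0.999]
 [ 0.999 -0.054]]
[-1.67024973e+00  3.84661298e-01 -1.23145712e-03]
```

```bash
python3 -m jog '{"translation":[[-0.2,0.05,0],[-0.4,0.1,0],[-0.6,0.15,0],[-0.8,0.2,0],[-0.9,0.22,0],[-0.9,0.22,0]],"yaw":[0.02,0.04,0.06,0.08,0.1,0.11],"jaw":[0,0,0,0,0,0]}'
python3 - <<'E'
from h import *
s=ctrl.get_state();M=Ro.from_rotvec(s['tool_rot']).as_matrix();print(s['time'],s['position'],M[:2,:2].round(3),'yhead',np.degrees(np.arctan2(M[1,1],M[0,1])))
im=ctrl.get_image('wrist');print(np.array(im['mount']).round(3).tolist())
cv2.imwrite('pics/w1.png',im['pixels'])
for d in ctrl.silhouettes('lid_grip',im):
    pts=np.argwhere(d['region'])[:,::-1]
    w=np.array([ray(im,p,.014,s)[:2] for p in pts],np.float32)
    print(d['p'],d['at'],cv2.minAreaRect(w*1000))
print(tool(np.array([.546,-.266,.405])-s['position']))
E
```

```text
time: 3.45
position: [0.5156, -0.1091, 0.4047]
tool_rot: [-2.619, -1.734, 0.0]
ft_force: [-0.3, 0.4, -0.2]
grip_width: 1.001
grip_force: 0.0
3.45 [ 0.51562823 -0.10910662  0.40472677] [[ 0.39   0.921]
 [ 0.921 -0.39 ]] yhead -22.98560216934242
[[-0.001, -0.957, -0.292, 0.081], [1.0, -0.0, -0.001, 0.001], [0.001, -0.292, 0.957, 0.02], [0.0, 0.0, 0.0, 1.0]]
0.66 [370.8, 244.3] ((547.5376586914062, -263.86407470703125), (138.02615356445312, 108.70120239257812), 64.55704498291016)
0.66 [260.7, 316.3] ((340.1780090332031, -279.14569091796875), (74.85820007324219, 140.51856994628906), 67.02885437011719)
0.62 [520.7, 229.6] ((766.5761108398438, -291.98016357421875), (68.22784423828125, 155.46792602539062), 64.02983093261719)
[-0.66567082  0.44195898 -0.00243401]
```

View pics/w1.png

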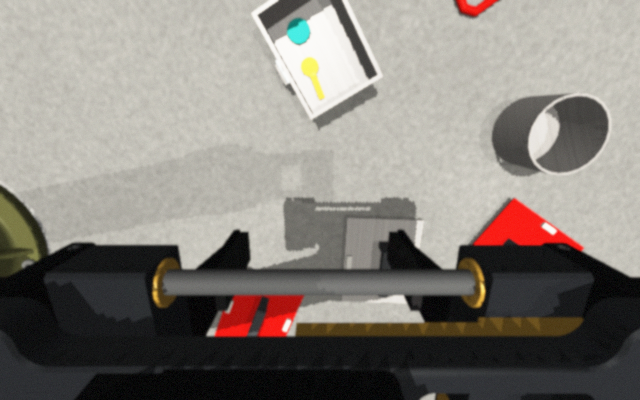

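The wrist view shows the box at (315,60) and the grey lid partly behind the jaws at (385,255); its measured position agrees with the top camera to 2 mm. Next I go above the lid and partway down.

```bash
python3 -m jog '{"translation":[[-0.15,0.1,0],[-0.3,0.2,0],[-0.45,0.3,0.1],[-0.6,0.4,0.25],[-0.665,0.445,0.45],[-0.665,0.445,0.6],[-0.665,0.445,0.6]],"yaw":[0.003,0.006,0.011,0.011,0.011,0.011,0.011],"jaw":[0,0,0,0,0,0,0]}'
python3 - <<'E'
from h import *
s=ctrl.get_state();M=Ro.from_rotvec(s['tool_rot']).as_matrix();print(s['time'],s['position'],'yhead',np.degrees(np.arctan2(M[1,1],M[0,1])))
print(tool(np.array([.5467,-.2655,.205])-s['position']))
im=ctrl.get_image('side');cv2.imwrite('pics/s1.png',cv2.resize(im['pixels'][150:350,280:520],None,fx=3,fy=3))
E
```

```text
time: 4.42
position: [0.5467, -0.2621, 0.282]
tool_rot: [-2.638, -1.697, 0.004]
ft_force: [-0.0, 0.5, 0.2]
grip_width: 1.003
grip_force: 0.0
4.425 [ 0.54667427 -0.26207134  0.28198527] yhead -24.49812696158478
[-0.01573896  0.00954614  0.384868  ]
```

View pics/s1.png

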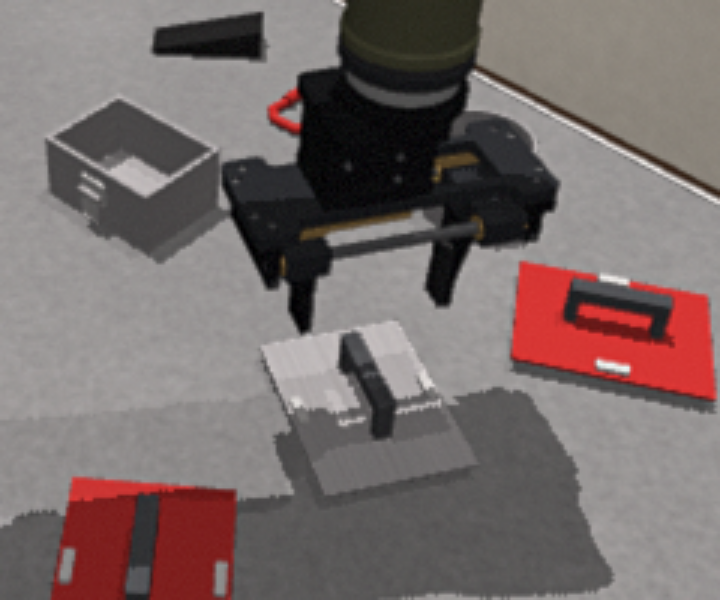

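The crop shows the jaws straddling the grey lid's bar, which sits at about (370,385) between the fingers at (300,310) and (440,285). I'll lower to the bar and close.

```bash
python3 -m jog '{"translation":[[-0.01,0.01,0.13],[-0.015,0.01,0.26],[-0.015,0.01,0.35],[-0.015,0.01,0.385],[-0.015,0.01,0.385],[-0.015,0.01,0.385]],"yaw":[0,0.003,0.003,0.003,0.003,0.003],"jaw":[0,0,0,0,0,0]}'
python3 -m jog '{"translation":[[0,0,0],[0,0,0],[0,0,0],[0,0,0],[0,0,0],[0,0,0],[0,0,0],[0,0,0]],"yaw":[0,0,0,0,0,0,0,0],"jaw":[0.5,0.7,0.85,1,1,1,1,1]}' 40
```

```text
time: 5.22
position: [0.5479, -0.2685, 0.2088]
tool_rot: [2.651, 1.683, 0.002]
ft_force: [-0.5, 0.6, -0.5]
grip_width: 0.996
grip_force: 0.0
time: 6.22
position: [0.5474, -0.2683, 0.2078]
tool_rot: [-2.652, -1.683, -0.0]
ft_force: [0.1, 0.0, 1.1]
grip_width: 0.17
grip_force: 2.3
```

```bash
python3 -m jog '{"translation":[[0,0,0],[0,0,0],[0,0,-0.05],[0,0,-0.15],[0,0,-0.3],[0,0,-0.45],[0,0,-0.55],[0,0,-0.55]],"yaw":[0,0,0,0,0,0,0,0],"jaw":[1,1,1,1,1,1,1,1]}' 40
python3 - <<'E'
from h import *
s=ctrl.get_state();M=Ro.from_rotvec(s['tool_rot']).as_matrix();h=np.degrees(np.arctan2(M[1,1],M[0,1]))
print(s['position'],'yhead',h,s['grip_force'])
im=ctrl.get_image('top');cv2.imwrite('pics/t2.png',im['pixels'])
im2=ctrl.get_image('side');cv2.imwrite('pics/s2.png',cv2.resize(im2['pixels'][100:350,280:540],None,fx=2.4,fy=2.4))
print(tool(np.array([.569,.022,.32])-s['position']))
E
```

```text
time: 7.22
position: [0.5479, -0.2687, 0.3199]
tool_rot: [2.65, 1.682, 0.004]
ft_force: [0.6, 0.1, -3.8]
grip_width: 0.158
grip_force: 40.0
[ 0.5478577  -0.26870584  0.31985448] yhead -25.198983083027176 39.999895580112934
[ 1.36025544e+00 -5.23094286e-01  2.05911021e-04]
```

View pics/s2.png

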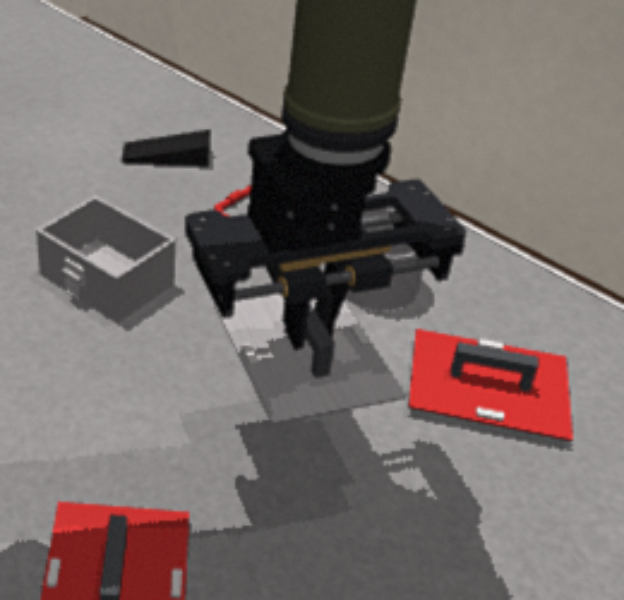

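The side crop shows the lid held level and clear of the counter, with the bar between the fingers at (315,340). Now I carry it to the box.

```bash
python3 -m jog '{"translation":[[0.07,-0.03,0],[0.2,-0.08,0],[0.35,-0.13,0],[0.5,-0.19,0],[0.65,-0.25,0],[0.78,-0.3,0],[0.85,-0.33,0],[0.85,-0.33,0]],"yaw":[-0.01,-0.025,-0.045,-0.065,-0.085,-0.105,-0.12,-0.12],"jaw":[1,1,1,1,1,1,1,1]}'
python3 - <<'E'
from h import *
s=ctrl.get_state();M=Ro.from_rotvec(s['tool_rot']).as_matrix();h=np.degrees(np.arctan2(M[1,1],M[0,1]))
print(s['position'],'yhead',h,'yaw',-(6.7-h)/180)
print(tool(np.array([.569,.020,.32])-s['position']))
E
```

```text
time: 8.32
position: [0.5601, -0.0851, 0.3175]
tool_rot: [-2.287, -2.153, 0.0]
ft_force: [-0.4, -1.5, -2.7]
grip_width: 0.154
grip_force: 40.0
[ 0.56013953 -0.08511054  0.31749454] yhead -3.4530689313175755 yaw -0.05640593850731986
[ 0.52726894  0.01256234 -0.01244687]
```

```bash
python3 -m jog '{"translation":[[0.08,0,0],[0.2,0,0],[0.32,0.01,0],[0.43,0.01,0],[0.5,0.01,0],[0.525,0.012,0],[0.525,0.012,0],[0.525,0.012,0]],"yaw":[-0.01,-0.02,-0.03,-0.04,-0.05,-0.056,-0.056,-0.056],"jaw":[1,1,1,1,1,1,1,1]}'
python3 - <<'E'
from h import *
s=ctrl.get_state();M=Ro.from_rotvec(s['tool_rot']).as_matrix();h=np.degrees(np.arctan2(M[1,1],M[0,1]))
print(s['position'],'yhead',h,'yaw',-(6.7-h)/180, 'tilt',M[:,2])
print(tool(np.array([.569,.020,.32])-s['position']))
im=ctrl.get_image('side');cv2.imwrite('pics/s3.png',cv2.resize(im['pixels'][90:280,220:430],None,fx=3,fy=3))
im=ctrl.get_image('top');a=cv2.resize(im['pixels'][120:270,230:410],None,fx=4,fy=4);cv2.imwrite('pics/t3.png',a)
# lid plate height as held: bar centre z - 29mm mid plate
for d in ctrl.silhouettes('lid_grip',im):
    if abs(d['at'][0]-315)<60: 
        z=s['position'][2]-.208+.014
        w=np.array([ray(im,p,z)[:2] for p in np.argwhere(d['region'])[:,::-1]],np.float32)
        print(d['p'],d['at'],cv2.minAreaRect(w*1000))
E
```

```text
time: 9.32
position: [0.569, 0.0171, 0.3178]
tool_rot: [2.094, 2.341, -0.0]
ft_force: [-0.2, -0.1, -3.0]
grip_width: 0.157
grip_force: 40.0
[0.56903064 0.01712685 0.31782541] yhead 6.373830622187551 yaw -0.0018120520989580503 tilt [ 1.43134322e-04 -5.23964719e-04 -9.99999852e-01]
[ 0.01428812  0.00144346 -0.0108805 ]
0.61 [341.4, 183.7] ((573.6202392578125, -34.905967712402344), (107.20933532714844, 32.1336555480957), 4.977945804595947)
```

View pics/s3.png

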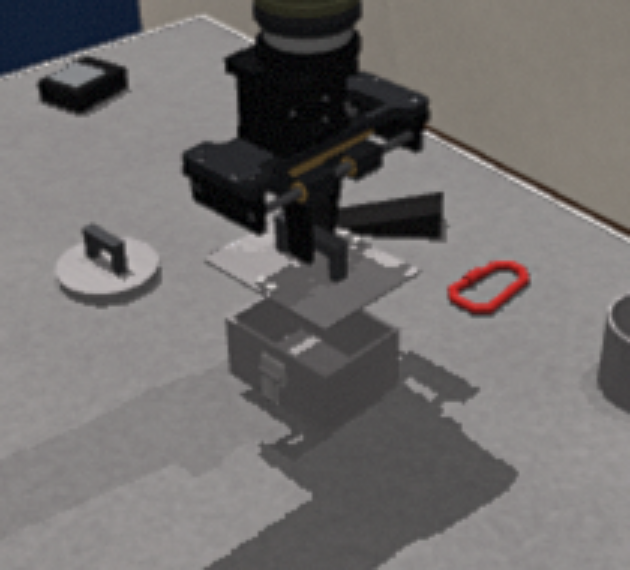

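View pics/t3.png

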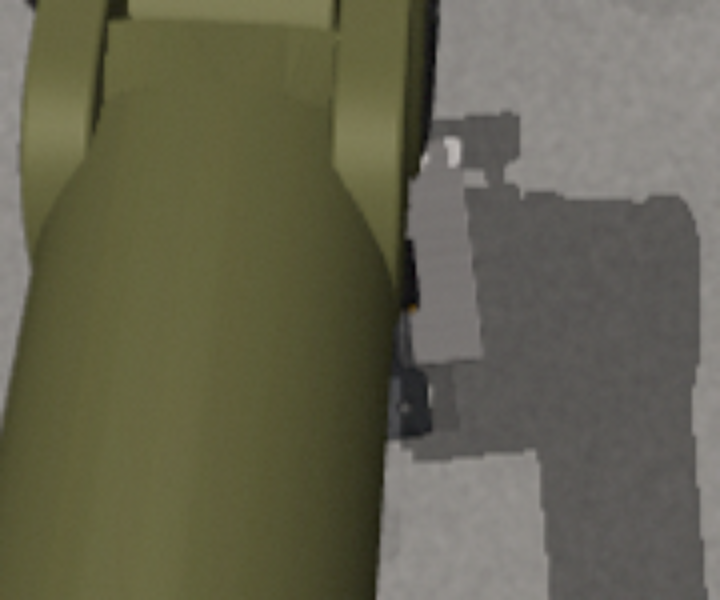

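The side crop shows the lid level above the box, with plate corners at crop (205,260), (325,327) and (425,270). The top crop shows the arm hiding most of it, with the lid's right edge at crop x≈480. I'll check the centre from those side-view corners.

```bash
python3 - <<'E'
from h import *
s=ctrl.get_state();im=ctrl.get_image('side')
z=s['position'][2]-.2078+.014
c=[ray(im,np.array(p)/3+[220,90],z) for p in ((205,259),(326,327),(424,269))]
print(z,np.round(c,4),'centre',(c[0]+c[2])/2)
b=[ray(im,np.array(p)/3+[220,90],.06) for p in ((227,318),(320,365),(399,328))]
print(np.round(b,4),'box',(b[0]+b[2])/2)
for a in (c,b):
    e=a[0]-a[1];print(np.linalg.norm(e),np.degrees(np.arctan2(e[1],e[0])))
E
```

```text
0.12400447261900267 [[ 0.5081  0.074   0.124 ]
 [ 0.5252 -0.0593  0.124 ]
 [ 0.6327 -0.0494  0.124 ]] centre [0.57038706 0.01232115 0.12400447]
[[ 0.5228  0.0708  0.06  ]
 [ 0.5432 -0.0284  0.06  ]
 [ 0.6241 -0.0319  0.06  ]] box [0.57344372 0.01945168 0.06      ]
0.13439077032180716 97.33731247847028
0.10133229311478614 101.5971916088586
```

```bash
python3 -m jog '{"translation":[[0.02,0.004,0],[0.03,0.008,0.04],[0.03,0.008,0.1],[0.03,0.008,0.16],[0.03,0.008,0.21],[0.03,0.008,0.23],[0.03,0.008,0.23],[0.03,0.008,0.23]],"yaw":[-0.002,-0.002,-0.002,-0.002,-0.002,-0.002,-0.002,-0.002],"jaw":[1,1,1,1,1,1,1,1]}'
python3 - <<'E'
from h import *
s=ctrl.get_state();print(s['position'],s['ft_force'])
im=ctrl.get_image('side');cv2.imwrite('pics/s4.png',cv2.resize(im['pixels'][150:250,270:400],None,fx=5,fy=5,interpolation=cv2.INTER_CUBIC))
E
```

```text
time: 10.52
position: [0.5702, 0.0244, 0.2722]
tool_rot: [2.085, 2.35, 0.001]
ft_force: [0.4, 0.3, -3.9]
grip_width: 0.156
grip_force: 40.0
[0.57021803 0.02439032 0.27218489] [ 0.39161232  0.29105897 -3.8627886 ]
```

View pics/s4.png

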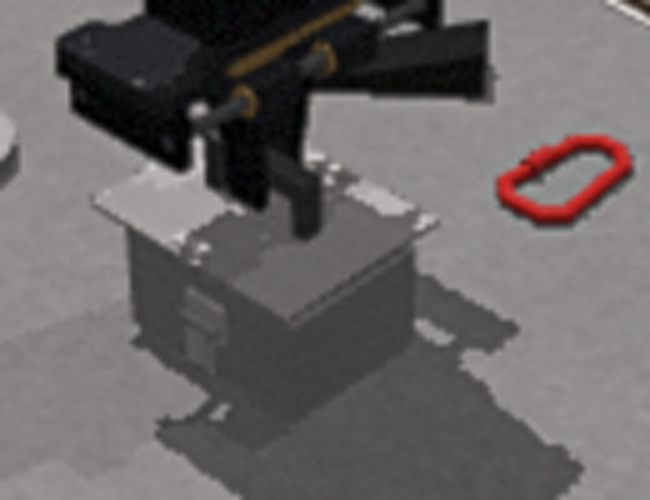

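The crop shows the plate centred over the box, corners at (95,200), (290,320) and (438,222), with even overhang. Lowering slowly now.

```bash
python3 -m jog '{"translation":[[0,0,0.01],[0,0,0.02],[0,0,0.03],[0,0,0.04],[0,0,0.05],[0,0,0.06],[0,0,0.06],[0,0,0.06]],"yaw":[0,0,0,0,0,0,0,0],"jaw":[1,1,1,1,1,1,1,1]}'
```

```text
time: 11.58
position: [0.57, 0.0245, 0.2598]
tool_rot: [2.085, 2.35, 0.0]
ft_force: [0.5, -0.4, -3.6]
grip_width: 0.157
grip_force: 40.0
```

Lid weight is still carried and the plug has passed the rim freely. Down the last 2 mm.

```bash
python3 -m jog '{"translation":[[0,0,0.005],[0,0,0.01],[0,0,0.015],[0,0,0.015],[0,0,0.015]],"yaw":[0,0,0,0,0],"jaw":[1,1,1,1,1]}'
```

```text
time: 12.2
position: [0.57, 0.0244, 0.2577]
tool_rot: [-2.085, -2.35, -0.001]
ft_force: [-4.8, 0.5, 5.3]
grip_width: 0.156
grip_force: 40.0
```

The contact is at the predicted seat height, so I release and retreat.

```bash
python3 -m jog '{"translation":[[0,0,0],[0,0,0],[0,0,0],[0,0,0],[0,0,0],[0,0,0],[0,0,0]],"yaw":[0,0,0,0,0,0,0],"jaw":[0.75,0.6,0.5,0.4,0.4,0.4,0.4]}'
python3 -m jog '{"translation":[[0,0,-0.05],[0,0,-0.15],[0,0,-0.35],[0,0,-0.6],[0,0,-0.7],[0,0,-0.7]],"yaw":[0,0,0,0,0,0],"jaw":[0.4,0.4,0.4,0.4,0.4,0.4]}'
python3 - <<'E'
from h import *
s=ctrl.get_state()
im=ctrl.get_image('side');cv2.imwrite('pics/s5.png',cv2.resize(im['pixels'][150:250,270:400],None,fx=5,fy=5,interpolation=cv2.INTER_CUBIC))
E
```

```text
time: 13.08
position: [0.57, 0.0244, 0.2568]
tool_rot: [2.085, 2.35, 0.0]
ft_force: [-0.5, 0.7, 0.1]
grip_width: 0.603
grip_force: 0.0
time: 13.82
position: [0.5705, 0.0241, 0.4]
tool_rot: [2.083, 2.347, 0.008]
ft_force: [0.8, -0.3, -1.0]
grip_width: 0.597
grip_force: 0.0
```

View pics/s5.png

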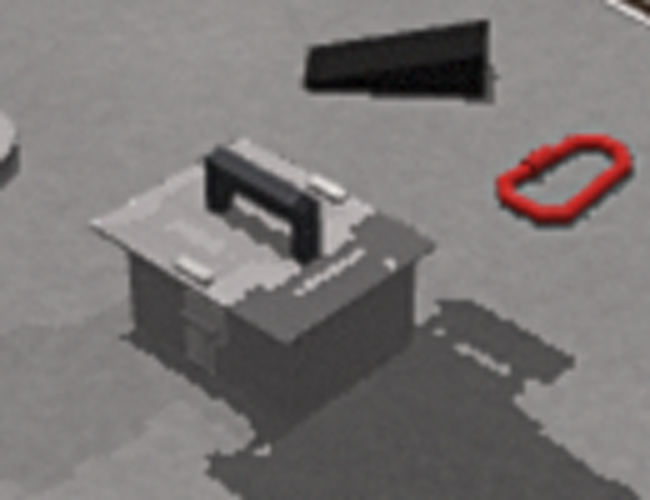

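The lid lies level and flush on the rim, with corners at (92,222), (290,342) and (435,243) and no gap. The gripper is clear, so I hand in.

```bash
python3 -c "
from bench import ctrl
print(ctrl.close_job())"
```

```text
the job is handed in; nothing more can be done
None
```

The steel lid was lowered gently onto the lockbox and released, and the last picture shows it level and flush on the rim; I never touched the tin or round lid, and the job was handed in at about 14 s, with no verdict returned.

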